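# Tighten the lock ring of a filter housing with a pin spanner

## Task

Take the two-pronged pin spanner out of its blue holder, seat both prongs in two opposite holes of the lock ring on the steel filter housing, and with it turn the ring clockwise (seen from above) until it is fully home against its stop, pressing and twisting only gently. Then put the spanner back upright in its holder with both prongs fully down in the holes. Do not touch the housing with the gripper, and leave the timer, the petri dishes and the blue-capped bottle where they stand.

Things in the scene. Friction and masses are not known exactly. Their poses are not given: they have to be found in the camera images.
- filter_stand: Steel filter housing fixed to the worktop; origin at the centre of its underside, z up. Foot disc 110 mm wide, 8 mm thick; round housing 85 mm wide up to z = 48 mm with a side port reaching 56 mm from the axis; lock ring on top. The housing stands at an unknown turn about the vertical on its foot: this yaw says nothing about port, marks or ring holes.
- ring_axis (a point): On the lock ring's vertical axis, level with its upper face (64 mm up, unpressed); orientation meaningless. Ring: aluminium, 72 mm outside, 28 mm inside (glass window, 4 mm below the face). Six round holes in its face, 7.6 mm wide, 12 mm deep, 60 degrees apart on a circle of 24 mm radius. Where they lie is not measured: look, or slide the prongs round on the face, pressing 4 to 8 N, until they drop in.
- lock_ring (a joint): Turn of the ring in its housing (rad): 0 loosest, grows clockwise from above, rigid stop (fully home) at 0.90, where the white mark on the ring meets the red one on the housing. Friction 0.32 N m, so prongs sliding lightly (under 8 N) do not turn it. Ring and window sit on a spring: they yield above about 3 N of push, 2 N per mm, at most 5 mm, then are rigid.
- rubber_mount (a joint): Twist of the housing in its rubber mount (rad): 0 unloaded, grows clockwise from above, springs back. Stiffness 5 N m per rad: while the ring turns it twists about 0.06, at the ring's stop it rises with the torque. More than 0.20 (1.0 N m) overloads the mount. So does over 40 N between spanner and ring (both prongs' loads added: turning with 0.5 N m makes 21 N).
- spanner_holder: Blue block 36 x 84 x 16 mm (x, y, z), fixed to the worktop. Origin at the centre of its underside. Two square holes 10 mm wide, 13 mm deep in its top, at y = +24 and -24 mm on its own y axis.
- holder_top (a point): Centre of the holder block's upper face, 16 mm above the worktop; axes as the block's.
- spanner_grip (a point): Pin spanner (about 120 g), height to grip on its centre line. Black blade 14 mm thick (x), 44 long (y), from 24 mm below to 20 above this point; steel bridge 14 x 62 x 9 mm, underside 33 mm below; two round-ended prongs 5 mm thick, 10 mm long, at y = +24 and -24 mm, tips 43 mm below. Half a turn makes no difference. It starts in the holder, bridge on the block, prongs in its holes.
- prong_a (a point): Tip of the prong at the spanner's +y (43 mm below and 24 mm beside point spanner_grip).
- prong_b (a point): Tip of the prong at the spanner's -y.
- timer: White timer with a red dial, 44 x 62 x 52 mm, loose; origin at the centre of its underside. Leave alone.
- petri_pile: Pile of clear petri dishes, 64 mm wide, 46 mm tall, loose; origin at the centre of its underside. Leave alone.
- bottle_blue: White bottle with a blue cap, 90 mm wide, 213 mm tall, loose; origin at the centre of its underside. Leave alone.
Not all that is in view belongs to the job. Of the things like the part that bears spanner_grip, leave any that is red; of the rest the smaller one is meant.

How it is judged:
On the way, in this order (a step that is already met when the one before it is completed fails the run):
1. both prongs of the spanner are seated at least 7 mm down in the ring's holes (z of each of prong_a, prong_b in the frame of filter_stand below 0.057 m and horizontal distance between prong_a and ring_axis between 0.019 and 0.029 m and horizontal distance between prong_b and ring_axis between 0.019 and 0.029 m), for 0.1 s.
2. the ring is turned fully home with the prongs engaged (all of step 1 and value of joint lock_ring above 0.87 rad), for 0.1 s.
At the end, for the whole second after the job is handed in: The ring is fully home (within 0.04 rad of its stop at 0.90), and the spanner stands released, upright (within 0.1 rad) and at rest in its holder, within 6 mm of its centre, both prongs at least 7 mm down in the holes (value of joint lock_ring above 0.86 rad and horizontal distance between spanner_grip and holder_top below 0.006 m and z of each of prong_a, prong_b in the frame of spanner_holder below 0.009 m and angle between spanner_grip's own z axis and vertical below 0.1 rad and linear speed of pin_spanner below 0.02 m/s); the robot touches nothing.
It fails at once if the spanner bears on the ring or housing with more than 40 N in all (both prongs added) (contact force between pin_spanner and filter_stand above 40 N).
It fails at once if the rubber mount is twisted more than 0.20 rad (1.0 N m) either way (value of joint rubber_mount above 0.2 rad or value of joint rubber_mount below -0.2 rad).
It fails at once if the gripper or arm pushes on the housing or its ring (over 3 N) (contact force between any of the fingers, the arm and filter_stand above 3 N).
It fails at once if the timer, petri dishes or blue-capped bottle is shifted by more than 20 mm (distance of any of timer, petri_pile, bottle_blue from where it was at the start of the episode above 0.02 m).
It also fails if it takes over 67 s, if anything falls off the work surface, if the arm or the gripper's body presses on something with over 40 N, if the wrist force passes 120 N, or if a joint passes its speed limit or range.

## Robot

A 6-joint arm with a two-finger parallel gripper is mounted at the origin on a cart in front of the work surface, level with it; the furniture and walls round the work are solid. World frame = base frame: x ahead of the robot, y to its left, z up, the work surface at z = 0. Lengths are in m, angles in rad, forces in N, time in s.
With the tool pointing down it reaches from about 0.3 to 0.775 m from the base axis. Payload 14.6 kg.
Tool frame: the origin (TCP) lies between the finger pads; the fingertips stand ctrl.tip_extent ahead of it and the grasp point (between the pads) lies 5 mm behind it (ctrl.tip_extent is the distance from the TCP to the fingertips, in m); z points along the fingers, y is the direction in which the jaws open and shut (so a half turn about z gives the same grasp; the last joint's range is limited). The gripper opens to 94 mm and grips with 3 to 60 N. Pads are 16 mm wide; open, the fingers measure 119 mm over their backs; the gripper's body (75 mm by 177 mm) begins 78 mm behind the grasp point.
Start: joints at [1.206, 0.3, 1.521, -0, 1.321, -0.067], TCP at [0.161, 0.526, 0.219] pointing down, gripper open.
Joint ranges: [-3.03, 3.03], [-0.79, 2.21], [0.23, 2.52], [-1.04, 4.18], [0, 3.07], [-2.55, 2.55]. Speed limits (rad/s): [2.22, 2.22, 2.57, 3.14, 3.14, 3.14].

## Interface

Orientations are given as a unit quaternion [w, x, y, z].
In Python, from station import ctrl, imaging gives the robot as it stands.
- The arm moves only by the shell command python3 -m jog 'ROWS' [OPENING] [FORCE]. ROWS is JSON, a list of rows, each a list of 6 numbers: the shift along the tool's x, y, z in cm, then the turn, a rotation vector about the tool's x, y, z in degrees. A call has 1 to 5 rows; each row shifts and turns the commanded pose from where the row before left it, along the tool's axes as they then stand; what a row does not reach is not made up. A row lasts 1/10 s, in which the tool goes at most 50 mm and 8.59 degrees, less where a joint would pass 70% of its speed; a pose out of reach is approached as far as the arm can. A call is refused whole if a number of a shift passes 5 or a number of a turn 8.59, either way. A call with a gripper value outside its range is refused whole. OPENING is the finger opening in cm, from 0 to 9.4, set as the call begins (- or left out, the last holds). The fingers move at their own pace and stop on an object; FORCE is the grip in N (left out, the last holds). Time passes only in rows, so rows that do not move let the fingers close. It gives the time, the measured TCP pose, the force and the opening at its end, in the units of the state.
- ctrl.read_state(): the state, without advancing time (a new reading comes with each control period).
- imaging.capture(name): name is "scene" or "top"; returns the picture (480x640x3 uint8, red, green, blue); there is no depth.
- imaging.camera_info(name): a dict with "intrinsics" (3x3 intrinsics, pixels), "R" (3x3) and "t" (3): a world point X has camera coordinates R X + t. Camera axes: x right, y down, z forward; pixel columns grow to the right and rows downward; lengths in m; the calibration is good to about 2 mm. A picture is of the moment at which its call begins. camera_info takes no time and is no camera call.
- ctrl.sign_off(): hands the job in, once; it reports no verdict.
The state is a dict: "clock": time; "q": joint angles; "qd": joint speeds; "tau": joint torques, N m; "ee_pos": TCP position; "eef_rot": TCP orientation; "contact_force": force on the tool from outside, world axes, zero at the start; "torque": the same for the moment, N m; "width": finger opening in m.
Only numpy, scipy, OpenCV 4.12 (cv2) and the standard library are available. Lean on these libraries where they do the work, as an engineer would, in place of code of your own. Each camera call takes 0.05 s, during which the arm holds its last target. There are 200 camera calls.

## Working session

There is one attempt and no reset: what is moved stays moved. The work goes in short steps, Python scripts to look and compute and a shell command to move; the robot and the scene stay as the last step left them, time stands still between calls to the robot, and variables do not carry over. Pictures are saved under pics/ and viewed, about 8 in all and at most 12, crops included, and the job is handed in when it is done.

```bash
ls; mkdir -p pics
python3 - <<'E'
from station import ctrl, imaging
import cv2,numpy as np
for n in("scene","top"):
    im=imaging.capture(n); cv2.imwrite(f"pics/{n}0.png",im[:,:,::-1]); c=imaging.camera_info(n); print(n,np.array(c["intrinsics"]).round(1).tolist(),np.array(c["R"]).round(4).tolist(),np.array(c["t"]).round(4).tolist())
print(ctrl.read_state(),ctrl.tip_extent)
E
```

```text
pics
scene [[513.1, 0.0, 324.8], [0.0, 513.1, 245.1], [0.0, 0.0, 1.0]] [[-0.9246, -0.3808, 0.0035], [-0.2794, 0.672, -0.6858], [0.2588, -0.6351, -0.7278]] [0.495, 0.2306, 0.8189]
top [[593.4, 0.0, 321.6], [0.0, 593.4, 240.0], [0.0, 0.0, 1.0]] [[0.0065, -1.0, -0.003], [-0.9832, -0.0058, -0.1825], [0.1824, 0.0042, -0.9832]] [-0.0536, 0.5617, 1.1469]
{'clock': 0.1, 'q': array([ 1.20638104e+00,  3.00381646e-01,  1.52150931e+00,  3.84517039e-06,
        1.32068082e+00, -6.66022484e-02]), 'qd': array([ 0.00059025, -0.00102856, -0.00025235,  0.00050821,  0.00182051,
        0.00016553]), 'tau': array([ 4.33881840e-03, -5.32650054e+01, -3.53280008e+01,  7.10225408e-02,
        2.35884462e-02, -1.00901232e-04]), 'ee_pos': array([0.16131375, 0.52558923, 0.21896575]), 'eef_rot': array([-1.06510223e-04,  1.48357297e-01,  9.88933705e-01, -4.77842038e-04]), 'contact_force': array([-0.0124481 ,  0.42064006, -0.54876176]), 'torque': array([-0.00611413, -0.00736383,  0.06187558]), 'width': 0.09373163119639984} 0.014
```

View pics/scene0.png

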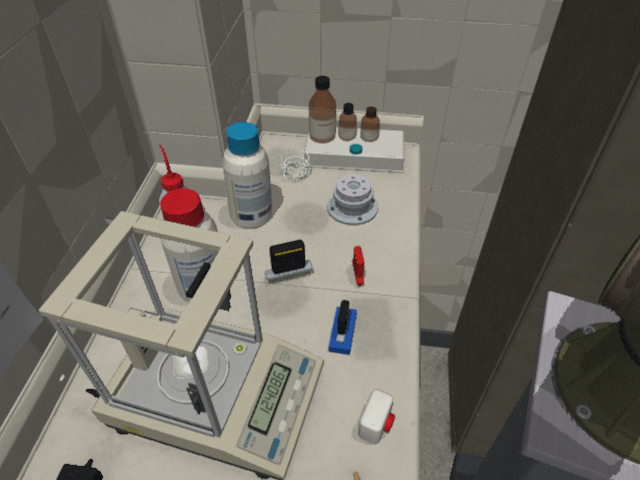

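View pics/top0.png

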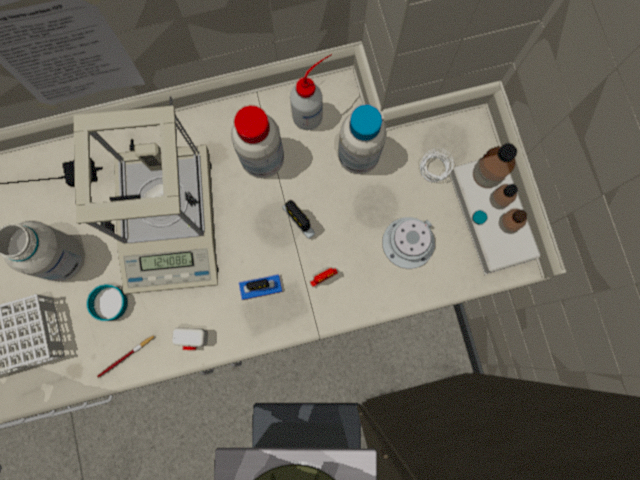

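Candidates for the spanner in the top view: black in the blue holder (262,286), a larger black one with a steel bridge (298,217), and a red one (323,277). The holder one fits (black, the smaller, in the holder). I'll confirm in an enlarged crop with the ring.

```bash
cat > h.py <<'E'
from station import ctrl, imaging
import cv2,numpy as np
from scipy.spatial.transform import Rotation as Ro
def cam(n):
    c=imaging.camera_info(n); return [np.array(c[k],float) for k in("intrinsics","R","t")]
def plane(n,px,z):
    K,R,t=cam(n); px=np.atleast_2d(np.array(px,float)); C=-R.T@t
    d=(R.T@np.linalg.inv(K)@np.c_[px,np.ones(len(px))].T).T
    return C+d*((z-C[2])/d[:,2])[:,None]
def proj(n,P):
    K,R,t=cam(n); p=(K@(R@np.atleast_2d(P).T+t[:,None])).T; return p[:,:2]/p[:,2:]
def st():
    s=ctrl.read_state(); r=Ro.from_quat(np.roll(s["eef_rot"],-1)); M=r.as_matrix()
    return s,M
def to(x,y,z,yaw):  # tool-frame delta (cm, deg); yaw = world angle of the jaw (tool y) line
    s,M=st(); d=M.T@(np.array([x,y,z])-s["ee_pos"])*100
    b=[]
    for k in(0,np.pi):
        a=yaw+k; Y=np.array([np.cos(a),np.sin(a),0]); Z=np.array([0,0,-1.]); T=np.c_[np.cross(Y,Z),Y,Z]
        b.append(np.degrees(Ro.from_matrix(M.T@T).as_rotvec()))
    print("tool shift cm",d.round(2),"turn options deg",[v.round(2).tolist() for v in b],"q6",s["q"][5].round(3))
E
python3 - <<'E'
from h import *
S=cv2.imread("pics/scene0.png");T=cv2.imread("pics/top0.png")
def crop(I,x,y,w,h,W=400,H=300): return cv2.resize(I[y:y+h,x:x+w],(W,H),interpolation=cv2.INTER_CUBIC)
cv2.imwrite("pics/c1.png",np.vstack([np.hstack([crop(S,320,165,80,60),crop(T,370,208,80,60)]),np.hstack([crop(S,303,295,80,60),crop(T,222,257,80,60)])]))
for n,I in(("top",T),("scene",S)):
    h=cv2.cvtColor(I,cv2.COLOR_BGR2HSV)
    m=cv2.inRange(h,(108,120,60),(128,255,255))
    cs=[c for c in cv2.findContours(m,0,2)[0] if cv2.contourArea(c)>60]
    for c in cs:
        r=cv2.minAreaRect(c); print(n,r, plane(n,cv2.boxPoints(r),0.016 ).round(4).tolist())
E
```

```text
scene ((342.24322509765625, 330.0405578613281), (21.20747184753418, 45.04532241821289), 9.462321281433105) [[0.476, 0.1302, 0.016], [0.498, 0.0412, 0.016], [0.4612, 0.0341, 0.016], [0.4417, 0.1232, 0.016]]
```

View pics/c1.png

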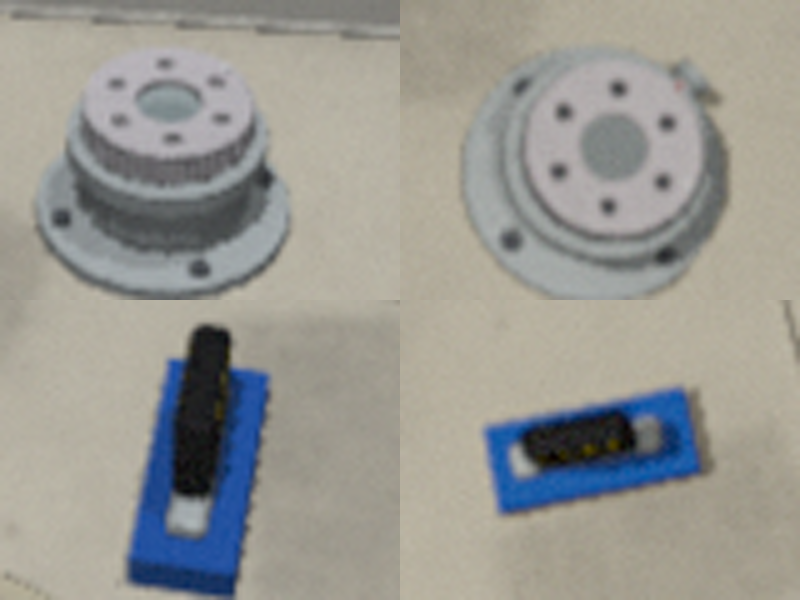

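The crop confirms the small black spanner in the blue holder. All six ring holes are visible, with the red housing mark at about (680,86) in the top crop. Next I'll compute poses.

Run:
```python
from h import *
t=np.array([(618,88),(667,123),(662,182),(608,206),(559,172),(564,112)])-[400,0]
s=np.array([(165,64),(217,81),(221,119),(173,138),(120,121),(116,84)])
for n,p,o in(("top",t,(370,208)),("scene",s,(320,165))):
    P=plane(n,p/5+o,0.064)[:,:2]; c=P.mean(0); a=np.degrees(np.arctan2(*(P-c).T[::-1])); 
    print(n,c.round(4),np.hypot(*(P-c).T).round(4),a.round(1),"mod60",np.degrees(np.angle(np.exp(6j*np.radians(a)).mean())/6).round(2))
for n,p,o in(("top",np.array([(485,428),(683,388),(702,470),(503,514)])-[400,300],(222,257)),("scene",np.array([(168,360),(269,373),(237,576),(130,560)])-[0,300],(303,295))):
    P=plane(n,p/5+o,0.016)[:,:2]; L=np.hypot(*(P-np.roll(P,-1,0)).T); print(n,P.round(4).tolist(),"c",P.mean(0).round(4),"sides",L.round(4))
    l=(P[1]+P[2]-P[0]-P[3]) if n=="top" else (P[3]+P[2]-P[0]-P[1]); print("long-axis deg",np.degrees(np.arctan2(l[1],l[0])))
    r,tt=cam(n)[1:]; print("C",(-r.T@tt).round(3))
# blade top corners/centre and bridge ends in top crop
print("blade top", plane("top",np.array([(578,437)])/5+[222-80,257-60],0.069))
print("blade top scene", plane("scene",np.array([(210,330+0)])/5+[303,295-60],0.069))
print("timer", plane("top",[[189,337]],0.05))
```

```text
top [ 0.566  -0.2319] [0.0243 0.024  0.0238 0.024  0.0241 0.024 ] [  -6.   -65.5 -126.2  174.   115.3   53.7] mod60 -5.78
scene [ 0.5647 -0.2279] [0.024  0.0244 0.024  0.0234 0.0242 0.0241] [ -66.1 -125.7  174.   114.5   54.5   -4.2] mod60 -5.51
top [[0.4785, 0.1192], [0.4955, 0.0382], [0.4618, 0.0297], [0.4433, 0.1108]] c [0.4698 0.0745] sides [0.0828 0.0348 0.0831 0.0362]
long-axis deg -77.63062551754274
C [ 0.343 -0.055  1.23 ]
scene [[0.4955, 0.0423], [0.4605, 0.0339], [0.4421, 0.1155], [0.4771, 0.1234]] c [0.4688 0.0788] sides [0.036  0.0837 0.0359 0.0832]
long-axis deg 102.718261569006
C [0.31  0.554 0.752]
blade top [[0.46929004 0.07498268 0.069     ]]
blade top scene [[0.47375971 0.06229218 0.069     ]]
timer [[0.36689519 0.20917894 0.05      ]]
```

Run:
```python
from h import *
to(0.4693,0.0767,0.20,np.radians(12.5)); print(st()[1].round(3).tolist())
```

```text
tool shift cm [-42.61 -33.87   1.93] turn options deg [[-0.05, 0.03, 60.44], [-0.03, -0.06, -119.56]] q6 -0.067
[[-0.956, 0.293, -0.0], [0.293, 0.956, -0.001], [0.0, -0.001, -1.0]]
```

```bash
python3 -m jog '[[-3.55,-2.82,0,0,0,0],[-3.55,-2.82,0,0,0,0],[-3.55,-2.82,0,0,0,0],[-3.55,-2.82,0,0,0,0],[-3.55,-2.82,0,0,0,0]]' 4.5 20; python3 -m jog '[[-3.55,-2.82,0,0,0,0],[-3.55,-2.82,0,0,0,0],[-3.55,-2.82,0,0,0,0],[-3.55,-2.82,0,0,0,0],[-3.55,-2.82,0,0,0,0]]'; python3 -m jog '[[-3.55,-2.82,0,0,0,0],[-3.56,-2.85,0,0,0,0],[0,0,1,0,0,7.5],[0,0,1,0,0,7.5],[0,0,0,0,0,7.5]]'; python3 -m jog '[[0,0,0,0,0,7.5],[0,0,0,0,0,7.5],[0,0,0,0,0,7.5],[0,0,0,0,0,7.5],[0,0,0,0,0,7.5]]';python3 -m jog '[[0,0,0,0,0,0],[0,0,0,0,0,0],[0,0,0,0,0,0]]'
python3 - <<'E'
from h import *
to(0.4693,0.0767,0.044,np.radians(12.5))
cv2.imwrite("pics/a.png",np.hstack([cv2.resize(imaging.capture("top")[210:330,182:342,::-1],(400,300)),cv2.resize(imaging.capture("scene")[250:370,250:410,::-1],(400,300))]))
E
```

```text
clock: 0.6
ee_pos: [0.2902, 0.3373, 0.2193]
eef_rot: [-0.0, 0.148, 0.989, -0.0]
contact_force: [0.2, 0.6, 0.0]
width: 0.0575
clock: 1.1
ee_pos: [0.4186, 0.1503, 0.2194]
eef_rot: [-0.0, 0.148, 0.989, 0.0]
contact_force: [0.5, 0.5, -0.2]
width: 0.0452
clock: 1.6
ee_pos: [0.4688, 0.0765, 0.1979]
eef_rot: [-0.001, 0.341, 0.94, -0.001]
contact_force: [-0.2, -0.1, -1.1]
width: 0.0454
clock: 2.1
ee_pos: [0.4692, 0.0769, 0.1992]
eef_rot: [-0.0, 0.625, 0.781, -0.0]
contact_force: [0.2, -0.3, 0.2]
width: 0.0447
clock: 2.4
ee_pos: [0.4693, 0.077, 0.1994]
eef_rot: [-0.0, 0.622, 0.783, -0.0]
contact_force: [-0.8, -0.5, -1.1]
width: 0.045
tool shift cm [-0.03 -0.   15.54] turn options deg [[-0.01, -0.0, 0.61], [0.0, -0.02, -179.39]] q6 -0.143
```

View pics/a.png

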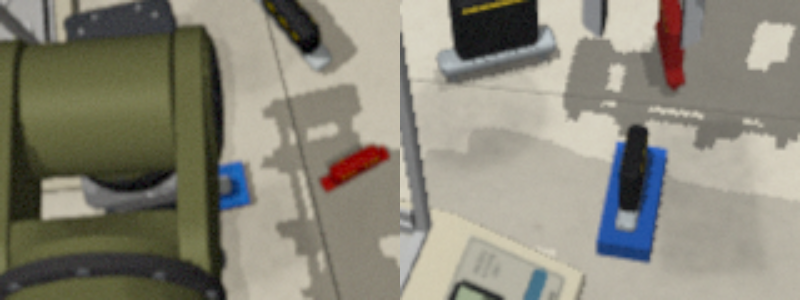

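The fingers straddle the holder area. The red spanner is well clear. Now I'll descend and grasp.

```bash
python3 -m jog '[[0,0,4,0,0,0.6],[0,0,4,0,0,0],[0,0,3.5,0,0,0],[0,0,2.5,0,0,0],[0,0,1.5,0,0,0]]'; python3 -m jog '[[0,0,0,0,0,0],[0,0,0,0,0,0]]'; python3 -m jog '[[0,0,0,0,0,0],[0,0,0,0,0,0],[0,0,0,0,0,0],[0,0,0,0,0,0],[0,0,0,0,0,0]]' 0 60;python3 -m jog '[[0,0,0,0,0,0],[0,0,0,0,0,0],[0,0,0,0,0,0]]'
```

```text
clock: 3.0
ee_pos: [0.4685, 0.0769, 0.0424]
eef_rot: [-0.001, 0.627, 0.779, -0.001]
contact_force: [0.4, 0.1, 0.5]
width: 0.045
clock: 3.2
ee_pos: [0.4696, 0.077, 0.0449]
eef_rot: [0.0, 0.627, 0.779, 0.0]
contact_force: [-0.0, 0.2, 0.6]
width: 0.0446
clock: 3.7
ee_pos: [0.4696, 0.077, 0.0448]
eef_rot: [0.0, 0.627, 0.779, 0.0]
contact_force: [0.2, 1.8, 2.8]
width: 0.0135
clock: 4.0
ee_pos: [0.4696, 0.077, 0.0448]
eef_rot: [0.0, 0.627, 0.779, 0.0]
contact_force: [-0.2, 0.6, 6.0]
width: 0.014
```

```bash
python3 -m jog '[[0,0,-1,0,0,0],[0,0,-2,0,0,0],[0,0,-4,0,0,0],[0,0,-4,0,0,0],[0,0,-4,0,0,0]]'; python3 -m jog '[[0,0,0,0,0,0],[0,0,0,0,0,0]]'
python3 - <<'E'
from h import *
to(0.4696+.0961,0.077-.3066,0.2,np.radians(24.35))
E
```

```text
clock: 4.5
ee_pos: [0.4688, 0.0769, 0.1964]
eef_rot: [-0.0, 0.627, 0.779, -0.0]
contact_force: [-0.1, 0.1, -0.7]
width: 0.0138
clock: 4.7
ee_pos: [0.4692, 0.077, 0.1949]
eef_rot: [0.0, 0.627, 0.779, 0.0]
contact_force: [-0.9, -1.0, -1.3]
width: 0.0138
tool shift cm [-32.01   2.87  -0.5 ] turn options deg [[0.06, 0.01, -12.01], [0.02, -0.08, 167.99]] q6 -0.13
```

```bash
python3 -m jog '[[-4,0.36,0,0,0,0],[-4,0.36,0,0,0,0],[-4,0.36,0,0,0,0],[-4,0.36,0,0,0,0],[-4,0.36,0,0,0,0]]'; python3 -m jog '[[-4,0.36,0,0,0,0],[-4,0.36,0,0,0,0],[-4,0.35,0,0,0,0],[0,0,1,0,0,-6],[0,0,2,0,0,-6]]';  python3 -m jog '[[0,0,3,0,0,0],[0,0,1,0,0,0],[0,0,0,0,0,0],[0,0,0,0,0,0]]'
python3 - <<'E'
from h import *
to(0.4696+.0961,0.077-.3066,0.103,np.radians(24.35))
cv2.imwrite("pics/b.png",np.hstack([cv2.resize(imaging.capture("top")[193:283,350:470,::-1],(400,300)),cv2.resize(imaging.capture("scene")[135:225,290:410,::-1],(400,300))]))
E
```

```text
clock: 5.2
ee_pos: [0.5292, -0.116, 0.1927]
eef_rot: [-0.001, 0.627, 0.779, -0.001]
contact_force: [-0.1, 0.3, -0.7]
width: 0.014
clock: 5.7
ee_pos: [0.5655, -0.2306, 0.1629]
eef_rot: [-0.001, 0.541, 0.841, -0.0]
contact_force: [0.3, 0.8, -1.4]
width: 0.0137
clock: 6.1
ee_pos: [0.566, -0.2295, 0.1251]
eef_rot: [0.0, 0.542, 0.84, 0.0]
contact_force: [1.5, 0.2, -1.4]
width: 0.0139
tool shift cm [ 0.01 -0.03  2.21] turn options deg [[0.01, 0.01, -0.02], [0.02, -0.02, 179.98]] q6 -0.87
```

View pics/b.png

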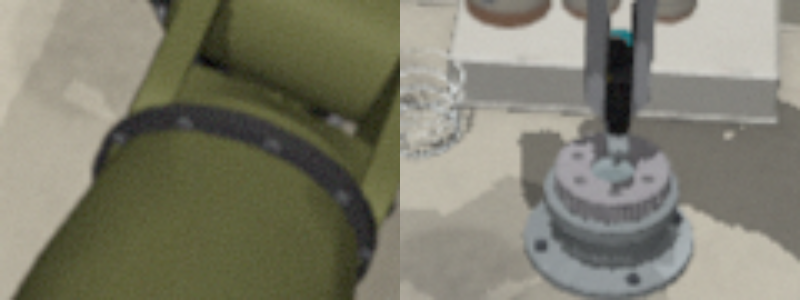

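Scene view: the spanner hangs upright over the ring (about (617,150)) and is aligned with the hole pair. Now I'll descend gently.

```bash
python3 -m jog '[[0,0,1,0,0,0],[0,0,0.7,0,0,0],[0,0,0.3,0,0,0],[0,0,0.1,0,0,0],[0,0,0,0,0,0]]'; python3 -m jog '[[0,0,0.1,0,0,0],[0,0,0.1,0,0,0],[0,0,0.1,0,0,0],[0,0,0,0,0,0]]'
```

```text
clock: 6.7
ee_pos: [0.5658, -0.2295, 0.1033]
eef_rot: [-0.0, 0.542, 0.84, -0.0]
contact_force: [-0.1, 0.1, -1.7]
width: 0.0136
clock: 7.1
ee_pos: [0.5658, -0.2296, 0.1004]
eef_rot: [0.0, 0.542, 0.84, -0.0]
contact_force: [1.0, -1.0, -1.7]
width: 0.0136
```

```bash
python3 -m jog '[[0,0,0.1,0,0,0],[0,0,0.1,0,0,0],[0,0,0,0,0,0]]'; python3 -m jog '[[0,0,0.1,0,0,0],[0,0,0.1,0,0,0],[0,0,0,0,0,0]]'; python3 -c "
from h import *;s,M=st();print(s['torque'],s['contact_force'])"
```

```text
clock: 7.4
ee_pos: [0.5659, -0.2297, 0.0985]
eef_rot: [0.0, 0.542, 0.84, -0.0]
contact_force: [1.8, -2.9, -0.8]
width: 0.0137
clock: 7.7
ee_pos: [0.5658, -0.2296, 0.0964]
eef_rot: [0.0, 0.542, 0.84, -0.0]
contact_force: [1.7, -2.6, 0.2]
width: 0.0135
[-0.72105871 -0.39427992 -0.00738401] [ 1.72331621 -2.61194362  0.17414097]
```

Prongs are in the holes with a light 3 N side load. I'll ease it by shifting along tool −x.

```bash
python3 -m jog '[[-0.05,0,0,0,0,0],[0,0,0.1,0,0,0],[0,0,0,0,0,0]]'; python3 -m jog '[[-0.03,0,0.1,0,0,0],[0,0,0.05,0,0,0],[0,0,0,0,0,0]]'; python3 -c "
from h import *;s,M=st();print(s['torque'],s['contact_force'],(M.T@s['contact_force']).round(2))"
```

```text
clock: 8.0
ee_pos: [0.5659, -0.2299, 0.0952]
eef_rot: [-0.0, 0.542, 0.84, 0.0]
contact_force: [0.9, -1.4, -0.8]
width: 0.0136
clock: 8.3
ee_pos: [0.5659, -0.2301, 0.0937]
eef_rot: [-0.0, 0.542, 0.84, -0.0]
contact_force: [-1.2, -1.2, -1.7]
width: 0.0136
[-0.06518076 -0.00155907 -0.04669826] [-1.22595924 -1.16764605 -1.67120701] [-0.56 -1.6   1.67]
```

```bash
cat > f.sh <<'E'
python3 -c "
from h import *;s,M=st();print('Tz',s['torque'].round(3),'Ftool',(M.T@s['contact_force']).round(2),'yaw',np.degrees(np.arctan2(M[1,1],M[0,1])).round(2))"
E
python3 -m jog '[[0,0,0,0,0,2],[0,0,0,0,0,2],[0,0,0,0,0,0]]'; bash f.sh;  python3 -m jog '[[0,0,0,0,0,2],[0,0,0,0,0,1],[0,0,0,0,0,0]]'; bash f.sh;  python3 -m jog '[[0,0,0,0,0,2],[0,0,0,0,0,1],[0,0,0,0,0,0]]'; bash f.sh
```

```text
clock: 8.6
ee_pos: [0.5661, -0.2301, 0.0938]
eef_rot: [-0.0, 0.571, 0.821, 0.0]
contact_force: [0.9, 0.4, -2.6]
width: 0.0136
Tz [-0.007 -0.139  0.05 ] Ftool [0.03 1.   2.59] yaw 20.31
clock: 8.9
ee_pos: [0.5661, -0.2301, 0.0938]
eef_rot: [-0.0, 0.592, 0.806, 0.0]
contact_force: [1.9, 0.5, -2.2]
width: 0.0137
Tz [ 0.085 -0.203  0.26 ] Ftool [-0.14  1.98  2.2 ] yaw 17.38
clock: 9.2
ee_pos: [0.5661, -0.2301, 0.0938]
eef_rot: [-0.0, 0.613, 0.79, 0.0]
contact_force: [2.3, 1.0, -2.8]
width: 0.0135
Tz [ 0.196 -0.298  0.305] Ftool [0.42 2.47 2.84] yaw 14.37
```

```bash
python3 -m jog '[[0,0.03,0,0,0,2],[0,0,0,0,0,2],[0,0,0,0,0,0]]'; bash f.sh;  python3 -m jog '[[0,0.02,0,0,0,2],[0,0,0,0,0,2],[0,0,0,0,0,0]]'; bash f.sh
```

```text
clock: 9.5
ee_pos: [0.5662, -0.2301, 0.0938]
eef_rot: [-0.0, 0.64, 0.768, -0.0]
contact_force: [-0.1, 1.5, -3.1]
width: 0.0135
Tz [0.168 0.01  0.321] Ftool [1.53 0.17 3.1 ] yaw 10.37
clock: 9.8
ee_pos: [0.5663, -0.2301, 0.0938]
eef_rot: [-0.0, 0.667, 0.745, -0.0]
contact_force: [-1.0, 1.4, -2.4]
width: 0.0132
Tz [0.164 0.187 0.38 ] Ftool [ 1.47 -0.85  2.38] yaw 6.4
```

```bash
python3 -m jog '[[0,0,0,0,0,2],[0,0,0,0,0,2],[0,0,0,0,0,0]]'; bash f.sh
```

```text
clock: 10.1
ee_pos: [0.5664, -0.2301, 0.0938]
eef_rot: [-0.0, 0.692, 0.722, -0.0]
contact_force: [-0.4, 0.3, -2.4]
width: 0.0135
Tz [0.132 0.232 0.33 ] Ftool [ 0.36 -0.34  2.45] yaw 2.42
```

```bash
python3 -m jog '[[0,0,0,0,0,2],[0,0,0,0,0,2],[0,0,0,0,0,0]]'; bash f.sh
```

```text
clock: 10.4
ee_pos: [0.5664, -0.2301, 0.0939]
eef_rot: [-0.0, 0.717, 0.697, -0.0]
contact_force: [-0.5, 2.2, -2.4]
width: 0.0137
Tz [0.16  0.249 0.318] Ftool [ 2.14 -0.58  2.41] yaw -1.57
```

```bash
python3 -m jog '[[0,0,0,0,0,2],[0,0,0,0,0,2],[0,0,0,0,0,0]]'; bash f.sh
```

```text
clock: 10.7
ee_pos: [0.5665, -0.2301, 0.0939]
eef_rot: [-0.0, 0.741, 0.672, -0.0]
contact_force: [-0.7, 0.2, -1.5]
width: 0.014
Tz [0.234 0.248 0.284] Ftool [ 0.11 -0.68  1.47] yaw -5.56
```

```bash
python3 -m jog '[[0,0,0,0,0,2],[0,0,0,0,0,2],[0,0,0,0,0,0]]'; bash f.sh
```

```text
clock: 11.0
ee_pos: [0.5665, -0.2301, 0.0938]
eef_rot: [-0.0, 0.764, 0.646, -0.0]
contact_force: [-0.5, 1.6, -2.5]
width: 0.0135
Tz [0.228 0.12  0.281] Ftool [ 1.51 -0.81  2.5 ] yaw -9.56
```

```bash
python3 -m jog '[[0,0,0,0,0,2],[0,0,0,0,0,2],[0,0,0,0,0,0]]'; bash f.sh
```

```text
clock: 11.3
ee_pos: [0.5665, -0.2301, 0.0939]
eef_rot: [-0.0, 0.786, 0.619, -0.0]
contact_force: [-1.0, 2.1, -3.6]
width: 0.0135
Tz [0.222 0.124 0.268] Ftool [ 1.8  -1.43  3.61] yaw -13.56
```

```bash
python3 -m jog '[[0,0,0,0,0,2],[0,0,0,0,0,1],[0,0,0,0,0,0]]'; bash f.sh
```

```text
clock: 11.6
ee_pos: [0.5666, -0.2301, 0.0939]
eef_rot: [-0.0, 0.802, 0.598, 0.0]
contact_force: [0.3, 1.3, -3.9]
width: 0.0139
Tz [0.199 0.16  0.396] Ftool [ 1.32 -0.06  3.85] yaw -16.58
```

```bash
python3 -m jog '[[0,0,0,0,0,2],[0,0,0,0,0,1],[0,0,0,0,0,0]]'; bash f.sh
```

```text
clock: 11.9
ee_pos: [0.5666, -0.2301, 0.0939]
eef_rot: [-0.0, 0.817, 0.576, -0.0]
contact_force: [0.0, 0.6, -4.2]
width: 0.0139
Tz [0.226 0.087 0.581] Ftool [ 0.57 -0.19  4.19] yaw -19.6
```

```bash
python3 -m jog '[[0,0,0,0,0,1],[0,0,0,0,0,0],[0,0,0,0,0,0]]'; bash f.sh
```

```text
clock: 12.2
ee_pos: [0.5666, -0.2301, 0.0939]
eef_rot: [0.0, 0.822, 0.569, 0.0]
contact_force: [-0.3, 0.6, -4.3]
width: 0.014
Tz [0.255 0.031 0.58 ] Ftool [ 0.46 -0.48  4.28] yaw -20.63
```

```bash
python3 -m jog '[[0,0,0,0,0,0],[0,0,0,0,0,0]]'; bash f.sh; python3 -m jog '[[0,0,0,0,0,1],[0,0,0,0,0,0],[0,0,0,0,0,0]]'; bash f.sh
```

```text
clock: 12.4
ee_pos: [0.5665, -0.2301, 0.0939]
eef_rot: [-0.0, 0.822, 0.569, -0.0]
contact_force: [0.7, 0.7, -4.5]
width: 0.0137
Tz [0.178 0.086 0.692] Ftool [0.88 0.38 4.53] yaw -20.65
clock: 12.7
ee_pos: [0.5666, -0.2301, 0.0939]
eef_rot: [-0.0, 0.827, 0.562, -0.0]
contact_force: [0.7, 0.9, -5.0]
width: 0.0137
Tz [0.212 0.041 0.735] Ftool [1.06 0.34 5.02] yaw -21.66
```

Torque climbs steadily to 0.73 N m, so the ring is at its stop. Now I'll unload until the torque is about zero, then withdraw.

```bash
python3 -m jog '[[0,0,0,0,0,-2],[0,0,0,0,0,-2],[0,0,0,0,0,-2],[0,0,0,0,0,-1],[0,0,0,0,0,0]]'; bash f.sh; python3 -m jog '[[0,0,0,0,0,-2],[0,0,0,0,0,-1],[0,0,0,0,0,0]]'; bash f.sh
```

```text
clock: 13.2
ee_pos: [0.5665, -0.2301, 0.0939]
eef_rot: [-0.0, 0.792, 0.611, 0.0]
contact_force: [0.2, 2.0, -5.2]
width: 0.0137
Tz [0.222 0.158 0.223] Ftool [ 1.97 -0.33  5.22] yaw -14.68
clock: 13.5
ee_pos: [0.5666, -0.2303, 0.0942]
eef_rot: [0.0, 0.775, 0.631, 0.0]
contact_force: [-1.9, 1.3, -1.7]
width: 0.0138
Tz [0.084 0.384 0.048] Ftool [ 0.87 -2.08  1.71] yaw -11.7
```

```bash
python3 -m jog '[[0,-0.03,0,0,0,-1],[0,0,-0.2,0,0,0],[0,0,-0.4,0,0,0],[0,0,0,0,0,0]]'; bash f.sh; python3 -m jog '[[0,0,-0.5,0,0,0],[0,0,-2,0,0,0],[0,0,-3,0,0,0],[0,0,-4,0,0,0],[0,0,0,0,0,0]]'; bash f.sh
python3 - <<'E'
from h import *
to(.4696,.077,.2,np.radians(12.34))
E
```

```text
clock: 13.9
ee_pos: [0.5667, -0.2303, 0.1009]
eef_rot: [0.001, 0.77, 0.638, 0.0]
contact_force: [-0.7, 0.5, -1.5]
width: 0.0134
Tz [-0.085  0.066  0.003] Ftool [ 0.39 -0.84  1.55] yaw -10.68
clock: 14.4
ee_pos: [0.5679, -0.2308, 0.201]
eef_rot: [0.004, 0.77, 0.638, 0.002]
contact_force: [0.9, 0.1, -1.3]
width: 0.0139
Tz [-0.067  0.033  0.009] Ftool [0.24 0.9  1.32] yaw -10.67
tool shift cm [ 28.43 -15.36  -0.1 ] turn options deg [[0.46, 0.22, -23.01], [0.31, -0.63, 156.99]] q6 -0.26
```

```bash
python3 -m jog '[[0,0,0,0,0,-7.6],[0,0,0,0,0,-7.7],[0,0,0,0,0,-7.7],[0,0,0,0,0,0],[0,0,0,0,0,0]]'
python3 - <<'E'
from h import *
to(.4696,.077,.2,np.radians(12.34))
E
```

```text
clock: 14.9
ee_pos: [0.5662, -0.23, 0.1946]
eef_rot: [-0.0, 0.629, 0.778, -0.0]
contact_force: [-1.1, -0.2, 0.4]
width: 0.014
tool shift cm [32.05 -3.01 -0.53] turn options deg [[-0.02, -0.01, -0.24], [-0.02, 0.03, 179.76]] q6 -0.657
```

```bash
python3 -m jog '[[4,-0.36,0,0,0,-0.24],[4,-0.36,0,0,0,0],[4,-0.36,0,0,0,0],[4,-0.36,0,0,0,0],[4,-0.36,0,0,0,0]]'; python3 -m jog '[[4,-0.36,0,0,0,0],[4,-0.36,0,0,0,0],[4,-0.36,0,0,0,0],[0,0,2,0,0,0],[0,0,3,0,0,0]]';  python3 -m jog '[[0,0,3,0,0,0],[0,0,2,0,0,0],[0,0,0,0,0,0],[0,0,0,0,0,0]]'
python3 - <<'E'
from h import *
to(.4696,.077,.0448,np.radians(12.34))
S=imaging.capture("scene")[:,:,::-1];T=imaging.capture("top")[:,:,::-1]
cv2.imwrite("pics/d.png",np.hstack([cv2.resize(S[280:370,283:403],(400,300),interpolation=2),cv2.resize(T[208:268,370:450],(400,300),interpolation=2)]))
E
```

```text
clock: 15.4
ee_pos: [0.5046, -0.0374, 0.1949]
eef_rot: [0.0, 0.627, 0.779, 0.0]
contact_force: [0.5, 0.9, -0.5]
width: 0.0133
clock: 15.9
ee_pos: [0.4692, 0.0772, 0.1458]
eef_rot: [0.001, 0.626, 0.78, 0.001]
contact_force: [0.8, 0.4, -2.2]
width: 0.0134
clock: 16.3
ee_pos: [0.4689, 0.076, 0.0956]
eef_rot: [0.0, 0.626, 0.78, 0.0]
contact_force: [-0.7, -0.2, -1.4]
width: 0.0134
tool shift cm [0.08 0.09 5.08] turn options deg [[0.01, 0.0, 0.12], [-0.0, 0.02, -179.88]] q6 -0.134
```

View pics/d.png

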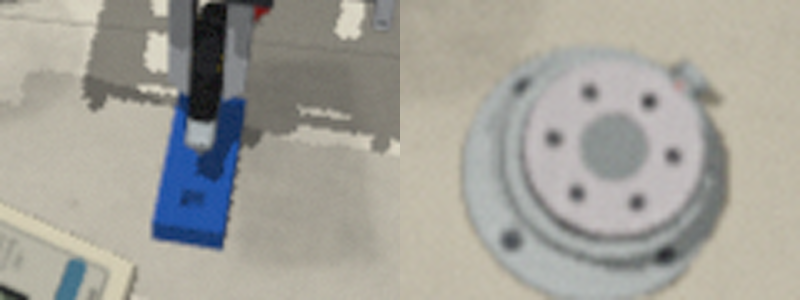

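Scene: the spanner is above the holder with one hole visible at (193,198). Top: the ring has turned about 32° clockwise. Now I'll lower it into the holder.

```bash
python3 -m jog '[[0.08,0.09,2,0,0,0],[0,0,1,0,0,0],[0,0,0.5,0,0,0],[0,0,0,0,0,0]]'; bash f.sh; python3 -m jog '[[0,0,0.4,0,0,0],[0,0,0.4,0,0,0],[0,0,0.4,0,0,0],[0,0,0,0,0,0]]'; bash f.sh
```

```text
clock: 16.8
ee_pos: [0.4693, 0.077, 0.0599]
eef_rot: [-0.0, 0.625, 0.78, -0.0]
contact_force: [0.1, 0.0, -0.8]
width: 0.0133
Tz [-0.095  0.036 -0.032] Ftool [-0.    0.12  0.77] yaw 12.57
clock: 17.2
ee_pos: [0.4691, 0.077, 0.0475]
eef_rot: [-0.0, 0.625, 0.78, -0.0]
contact_force: [-0.6, 0.5, -1.1]
width: 0.0137
Tz [-0.039  0.051  0.03 ] Ftool [ 0.62 -0.51  1.13] yaw 12.57
```

Prongs are in the holes, with no side force. I'll finish the descent, release and rise.

```bash
python3 -m jog '[[0,0,0.1,0,0,0],[0,0,0.1,0,0,0],[0,0,0,0,0,0]]'; bash f.sh; python3 -m jog '[[0,0,0.05,0,0,0],[0,0,0,0,0,0]]'; python3 -m jog '[[0,0,0,0,0,0],[0,0,0,0,0,0],[0,0,0,0,0,0],[0,0,0,0,0,0],[0,0,0,0,0,0]]' 4.5 20;  python3 -m jog '[[0,0,-1,0,0,0],[0,0,-2,0,0,0],[0,0,-4,0,0,0],[0,0,-4,0,0,0],[0,0,-4,0,0,0]]'; python3 -m jog '[[4.5,-2,0,0,0,0],[4.5,-2,0,0,0,0],[4.5,-2,0,0,0,0],[4.5,-2,0,0,0,0],[0,0,0,0,0,0]]'; python3 -m jog '[[0,0,0,0,0,0],[0,0,0,0,0,0]]'
python3 - <<'E'
from h import *
S=imaging.capture("scene")[:,:,::-1];T=imaging.capture("top")[:,:,::-1];cv2.imwrite("pics/Te.png",T)
f=lambda I,x,y,w,h:cv2.resize(I[y:y+h,x:x+w],(400,300),interpolation=2)
cv2.imwrite("pics/e.png",np.vstack([np.hstack([f(S,303,295,80,60),f(T,222,257,80,60)]),np.hstack([f(T,390,208,40,30),f(S,320,165,80,60)])]))
E
```

```text
clock: 17.5
ee_pos: [0.4694, 0.077, 0.0459]
eef_rot: [-0.0, 0.625, 0.78, 0.0]
contact_force: [0.5, 0.5, -1.4]
width: 0.0134
Tz [-0.055  0.117  0.028] Ftool [0.38 0.64 1.38] yaw 12.58
clock: 17.7
ee_pos: [0.4694, 0.077, 0.0455]
eef_rot: [0.0, 0.625, 0.78, 0.0]
contact_force: [0.3, 0.1, -1.0]
width: 0.0135
clock: 18.2
ee_pos: [0.4694, 0.077, 0.0455]
eef_rot: [0.0, 0.625, 0.78, 0.0]
contact_force: [-0.3, -1.0, 0.1]
width: 0.0446
clock: 18.7
ee_pos: [0.469, 0.077, 0.1979]
eef_rot: [0.0, 0.625, 0.78, 0.0]
contact_force: [1.0, 0.6, -0.0]
width: 0.0451
clock: 19.2
ee_pos: [0.3492, 0.2386, 0.1964]
eef_rot: [-0.0, 0.623, 0.782, 0.001]
contact_force: [0.8, 0.4, 0.3]
width: 0.0447
clock: 19.4
ee_pos: [0.3526, 0.2347, 0.1958]
eef_rot: [0.0, 0.626, 0.78, 0.0]
contact_force: [0.6, -1.3, -0.4]
width: 0.0446
```

View pics/e.png

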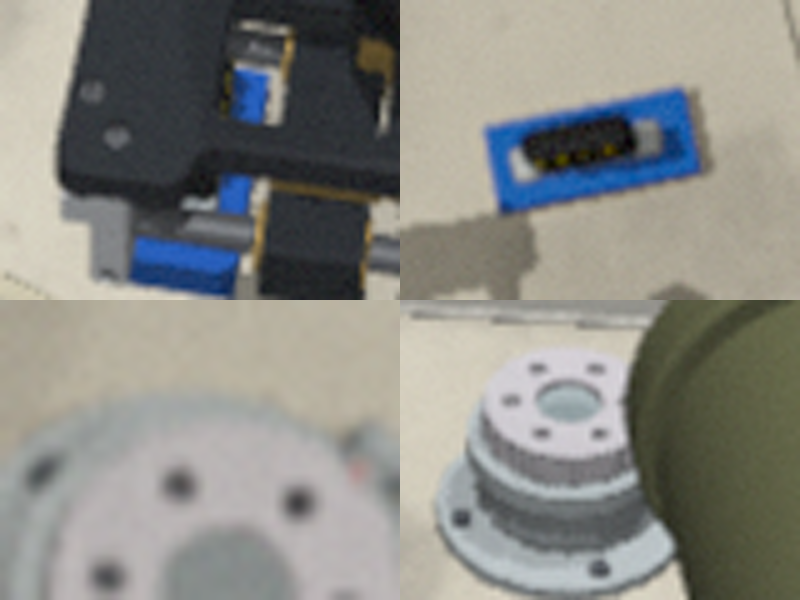

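The spanner stands in its holder, looking the same as at the start. The white mark is too faint to see by eye, so I'll check it numerically.

Run:
```python
from h import *
a=np.radians(np.arange(-180,180,4))
I={k:cv2.imread(f"pics/{k}.png").astype(float) for k in("top0","Te")}
def prof(im,r):
    P=np.c_[.566+r*np.cos(a),-.2319+r*np.sin(a),np.full(len(a),.064)]; p=proj("top",P).astype(np.float32)
    return cv2.remap(im,p[:,:1],p[:,1:],cv2.INTER_LINEAR)[:,0]
for k,im in I.items():
    for r in(.031,.033,.035): 
        q=prof(im,r).min(1); i=np.argsort(-q)[:5]; print(k,r,"brightest",np.degrees(a[i]).round().tolist(),q[i].round().tolist(),"med",np.median(q).round())
    for r in(.038,.040,.042):
        q=prof(im,r); d=q[:,2]-q[:,1]; i=np.argsort(-d)[:3]; print(k,r,"red",np.degrees(a[i]).round().tolist(),d[i].round())
# hole angle after
g=cv2.cvtColor(I["Te"].astype(np.uint8),cv2.COLOR_BGR2GRAY).astype(np.float32)
for k in I:
    aa=np.radians(np.arange(0,360,1)); P=np.c_[.566+.024*np.cos(aa),-.2319+.024*np.sin(aa),np.full(360,.064)];p=proj("top",P).astype(np.float32)
    v=cv2.remap(I[k].mean(2).astype(np.float32),p[:,:1],p[:,1:],1)[:,0]; print(k,"hole angle mod60",np.degrees(np.angle((-(v-v.mean())*np.exp(6j*aa)).sum())/6).round(1))
```

```text
top0 0.031 brightest [-116.0, -112.0, -120.0, 60.0, -68.0] [180.0, 179.0, 176.0, 176.0, 175.0] med 172.0
top0 0.033 brightest [-16.0, 8.0, 0.0, -4.0, -8.0] [174.0, 174.0, 174.0, 174.0, 174.0] med 169.0
top0 0.035 brightest [-4.0, 0.0, 8.0, -8.0, 4.0] [172.0, 171.0, 170.0, 170.0, 170.0] med 148.0
top0 0.038 red [-44.0, -48.0, -24.0] [17. 11.  2.]
top0 0.04 red [-24.0, -44.0, -20.0] [5. 5. 4.]
top0 0.042 red [-24.0, -20.0, -72.0] [7. 7. 7.]
Te 0.031 brightest [-104.0, -148.0, -144.0, -44.0, -152.0] [186.0, 185.0, 184.0, 183.0, 183.0] med 180.0
Te 0.033 brightest [-36.0, -56.0, 92.0, -28.0, 68.0] [182.0, 182.0, 181.0, 181.0, 181.0] med 177.0
Te 0.035 brightest [-64.0, -28.0, -20.0, 24.0, -12.0] [178.0, 177.0, 177.0, 176.0, 176.0] med 160.0
Te 0.038 red [-44.0, -48.0, -40.0] [17. 11.  2.]
Te 0.04 red [-68.0, -44.0, -24.0] [5. 5. 4.]
Te 0.042 red [-68.0, -32.0, -16.0] [8. 6. 6.]
top0 hole angle mod60 -5.7
Te hole angle mod60 21.8
```

```bash
python3 -c "
from station import ctrl;print(ctrl.sign_off())"
```

```text
the job is handed in; nothing more can be done
None
```

The job is handed in at about 19.5 s of the 67 s. The spanner seated in the ring, turned it to what the torque shows is its stop, and went back into its holder; `sign_off()` gives no verdict.

- **Seating:** I gripped the small black spanner in the blue holder. By the arm's height readings, its prongs went about 9 mm down into two opposite holes.
- **Turning:** The ring moved clockwise at about 0.3 N m. The torque then rose steadily to a peak of 0.73 N m, about 30 N across both prongs, which I took as the stop. I eased the torque back to about zero before lifting out.
- **Return:** The spanner went back into the holder with no side force, and I opened the fingers and moved clear. At release the gripper stood 0.7 mm higher than at the original grasp. The top view looks the same as at the start.
- **Ring position:** The top pictures show the ring turned 32.5° clockwise. The spanner's angle on lifting out matched the holes within the clearance, so the ring was not dragged back.

**Checks that failed or were not made:**
- I could not see the white mark meeting the red one, by eye or in the brightness check. "Fully home" therefore rests on the torque rise.
- The gripper blocked the last scene view of the holder, so the spanner was checked from the top view only.
- I did not re-measure the timer, petri dishes or bottle, but no move went near them at low height.

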